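Find and mark the balance point of a sealed sample tube

TASK

Lift the long metal tube out of its low white cradle and lay it level in the groove of the balance stand with its neck out past the open end of the groove, and let go of it. Then take it by the neck and draw it out, little by little, only until it just tips over the end of the groove by itself and leans lightly on the rubber stop. Leave it leaning there, mark the balance point by setting the white marker saddle astride the tube right above the end of the groove, let go, and leave everything else on the bench where it is.

Things in the scene. Friction and masses are not known exactly. Their poses are not given: they have to be found in the camera images.
- tube: sealed bare-metal tube, 350 g, 198 mm long. Origin on its axis, mid thick body; x along the tube to the necked end. Its thick part: 32 mm diameter, x -75 to +75 mm; then neck and end knob. At the start level in the cradle, axis 62 mm above the table. Loaded unevenly inside: balance point unseen, within x = -20 to +20 mm, differs from run to run, does not shift in handling.
- neck (a point): middle of the tube's thin neck, at x = 94 mm of the tube, axes as the tube's. Neck: 12 mm diameter, x 75 to 113 mm; round end knob: 28 mm diameter, x 113 to 123 mm. The tube tips freely only when nothing presses on neck or knob: fingers pressing on the knob to draw it carry its weight by friction, so ease off a few mm after each small draw to let it tip.
- cradle: low white storage cradle, fixed: a base plate 150 x 80 x 12 mm with two V blocks at x = -52 and +52 mm, each 16 mm along x and 30 mm wide (narrower than the tube, so fingers pass beside them). Origin on the table under its middle; x axis along the lying tube.
- stand: fixed balance stand. Grey base plate 12 mm thick, x -135 to +65 mm, 90 mm wide. On it a steel 90-degree V groove along x from -120 mm to 0, 30 mm wide outside (narrower than the tube: fingers pass beside it), tops of its sides 75 mm above the table. Origin on the table below the groove's open end (x = 0), the fulcrum edge; x points out past that end. The tube's neck must point to +x.
- edge (a point): point above the fulcrum edge of the stand (x = 0 of the stand), at the height of the axis of a tube lying in the groove (85 mm above the table); axes as the stand's.
- catcher: rubber-topped stop of the stand, 24 mm wide, x from 34 to 48 mm in the stand's frame, top 62 mm above the table, 7 mm below a level tube; its origin is the stand's origin, same axes. A tipped tube leans on it at about 0.14 rad, necked end down.
- saddle: white plastic marker saddle, 60 g, standing upright on two legs 40 mm apart: an upside-down 90-degree V roof that fits astride the tube, a flat upright grip tab on top. 30 mm long along x (the line of the tube it sits on), 54 mm wide along y, 90 mm high. Tab: 14 mm thick along y, 26 mm along x, 50 to 90 mm above the feet. Origin midway between the feet, on the table; z up.
- seat (a point): point of the saddle, 21 mm above the bottom of its feet, midway between the legs; when the saddle sits astride the tube this point lies on the tube's axis. Axes as the saddle's.
- jar: bystander: glass jar with a white cap, 56 mm diameter, 75 mm high; origin under its middle.
- weight: bystander: steel laboratory weight with a knob, 48 mm diameter, 68 mm high; origin under its middle.
- vial1: bystander: capped vial, 28 mm diameter, 55 mm high; origin under its middle.
- vial2: bystander: second capped vial, the same size; origin under its middle.
Things that resemble listed ones, but are neither listed nor needed, are in the scene too. What is meant by the tube is not blue or green, and is the larger of those in its own colour.

How it is judged (in metres and radians):
On the way, in this order (a step that is already met when the one before it is completed fails the run):
1. the tube lies level in the groove of the stand, neck out past the open end, let go (contact force between tube and stand above 0.5 N and contact force between tube and the fingers below 0.05 N and y of tube in the frame of edge between -0.006 and 0.006 m and z of tube in the frame of edge between -0.005 and 0.005 m and x of tube in the frame of edge between -0.08 and 0.02 m and angle between the x axis of tube and the x axis of edge, either way round below 0.06 rad and angle between tube's own x axis and vertical between 1.52 and 1.62 rad), for 0.2 s.
2. the tube, still level in the groove, is taken by its neck (distance between the grasp point and neck below 0.045 m and contact force between tube and the fingers above 0.1 N and contact force between tube and stand above 0.5 N and angle between tube's own x axis and vertical below 1.62 rad), for 0.05 s.
3. the tube has tipped over the end of the groove, necked end down, before the saddle is on it (angle between tube's own x axis and vertical above 1.67 rad and contact force between tube and stand above 0.5 N and contact force between tube and saddle below 0.02 N and angle between the x axis of tube and the x axis of edge, either way round below 0.25 rad), for 0.2 s.
At the end, for the whole second after the job is handed in: Tube tipped neck down 0.10 to 0.23 rad, within 8 mm of the groove's centre line, on the stop with under 0.9 N (drawn at most about 10 mm too far). Saddle seated astride it, within 0.4 rad of upright, 0.25 rad of the tube's line, its middle within 8 mm of the edge. All at rest (angle between tube's own x axis and vertical between 1.67 and 1.8 rad and y of tube in the frame of edge between -0.008 and 0.008 m and contact force between tube and catcher below 0.9 N and contact force between tube and saddle above 0.2 N and angle between saddle's own z axis and vertical below 0.4 rad and angle between the x axis of saddle and the x axis of tube, either way round below 0.25 rad and x of seat in the frame of edge between -0.008 and 0.008 m and z of seat in the frame of edge between -0.008 and 0.008 m and linear speed of each of tube, saddle below 0.01 m/s); the robot touches nothing.
It fails at once if the tube falls off its supports towards the table (height (world z) of tube below 0.045 m).
It fails at once if the jar, the weight or a vial is displaced by more than 20 mm (distance of any of jar, weight, vial1, vial2 from where it was at the start of the episode above 0.02 m).
It also fails if it takes over 72 s, if anything falls off the work surface, if the arm or the gripper's body presses on something with over 40 N, if the wrist force passes 120 N, or if a joint passes its speed limit or range.

ROBOT

A 6-joint arm with a two-finger parallel gripper is mounted at the origin on the work surface. World frame = base frame: x ahead of the robot, y to its left, z up, the work surface at z = 0. Lengths are in m, angles in degrees, forces in N, time in s.
With the tool pointing down it reaches from about 0.35 to 0.875 m from the base axis. Payload 4.2 kg.
Tool frame: the origin (TCP) lies on the centre line of the jaws, within the pads' length; the fingertips stand 19 mm ahead of it and the grasp point (between the pads) is the TCP; z points along the fingers, y is the line along which they close (so a half turn about z gives the same grasp; the last joint's range is limited). The gripper opens to 87 mm and grips with 3 to 60 N. Pads are 19 mm wide; open, the fingers measure 117 mm over their backs; the gripper's body (75 mm by 190 mm) begins 51 mm behind the grasp point.
Start: joints at [81.337, 22.042, 0.453, 0, -68.411, -14.817], TCP at [0.249, 0.573, 0.242] pointing down, gripper open.
Joint ranges: [-179.83, 179.83], [-69.29, 118.12], [-61.27, 80.66], [-181.25, 117.63], [-171.15, -9.14], [-177.46, 177.46]. Speed limits (degrees/s): [159.86, 159.86, 180, 180, 180, 180].

INTERFACE

Orientations are given as a 3x3 rotation matrix whose columns are the frame's x, y, z axes.
In Python, from station import sense, capture, finish_job, search_frame, masks_of gives the robot as it stands.
- The arm moves only by the tool drive_tool, never from a script. Its argument "rows" is a list of rows, each a list of 7 numbers: the opening in per cent of the stroke, from 0 (shut) to 100 (fully open), then the shift along the world's x, y, z in mm, then the turn, a rotation vector about the world's x, y, z in rad. In form: [[fingers, dx, dy, dz, wx, wy, wz], ...]. A call has 1 to 5 rows; each row shifts and turns the commanded pose from where the row before left it; what a row does not reach is not made up. A row lasts 1/12 s, in which the tool goes at most 41.7 mm and 7.16 degrees, less where a joint would pass 70% of its speed; a pose out of reach is approached as far as the arm can. A call is refused whole if a number of a shift passes 41.7 or a number of a turn 0.125, either way. A call with a gripper value outside its range is refused whole. The fingers move at their own pace and stop on an object; the grip force is fixed at half the most. Time passes only in rows, so rows that do not move let the fingers close. It gives the time, the measured TCP pose, the force, the opening and the grip force at its end, in the units of the state.
- sense(): the state, without advancing time (a new reading comes with each control period).
- capture(name): name is "scene" or "top" or "wrist"; returns a dict with "frame" (400x640x3 uint8, red, green, blue), "z_map" (400x640 float32, m along the optical axis (not along the pixel's ray), 0 where there is no reading), "fx", "fy", "cx", "cy" (pixels), "R" (3x3) and "t" (3): a world point X has camera coordinates R X + t; the wrist camera has in their place "T_tool_cam" (4x4, takes a point from camera to tool coordinates, whose origin is the TCP and whose axes are the flange's). Camera axes: x right, y down, z forward; pixel columns grow to the right and rows downward; lengths in m; the calibration is good to about 2 mm. A picture is of the moment at which its call begins: read the wrist's pose just before it.
- finish_job(): hands the job in; it is judged then, once.
Trained networks look in a picture, given as the dict that the camera call returned (one of the last four; its "shot" number tells which), for a name from the list of things; names that differ only in an ending like _2 or _b are one class to them, and where a whole thing is asked for, a point or a joint stands for the part that bears it (a point fixed in the world has none). Each returns a list of dicts, best first, with "p" (0 to 1); they miss things now and then, are a little off and sometimes report something else, mostly with a low value. They report only what shows in the picture. A call takes as long as a camera call. They do not tell look-alikes from the thing itself.
- search_frame(label, picture): "xy" ([column, row] in pixels, amid what is visible of it).
- masks_of(label, picture): "region" (400x640 bool, what is visible of it) and "xy" ([column, row] in pixels, amid what is visible of it).
The state is a dict: "time_s": time; "joints": joint angles; "joint_velocities": joint speeds; "effort": joint torques, N m; "tcp_pos": TCP position; "ee_rot": TCP orientation; "wrist_force": force on the tool from outside, world axes, zero at the start; "moment": the same for the moment, N m; "gripper_width": opening from 0.0 (shut) to 1.0 (fully open); "gripper_force": force on a finger pad.
Only numpy, scipy, OpenCV 4.12 (cv2) and the standard library are available. Lean on these libraries where they do the work, as an engineer would, in place of code of your own. Each camera call takes 0.05 s, during which the arm holds its last target. There are 200 camera calls.

## Working session

There is one attempt and no reset: what is moved stays moved. The work goes in short steps, Python scripts to look and compute and a tool call to move; the robot and the scene stay as the last step left them, time stands still between calls to the robot, and variables do not carry over. Pictures are saved under pics/ and viewed, at most 10 in all, crops included, and the job is handed in when it is done.

Besides the shell and the picture viewer there is one more tool, called after "Emit:" by a JSON object that holds its "method" and its "body", one argument or row to a line. drive_tool: Moves the arm, as the interface text tells. Its arguments: {"type":"object","properties":{"rows":{"type":"array"}},"required":["rows"]}

```bash
mkdir -p pics; ls; cat > h.py <<'E'
import numpy as np, cv2, sys
from station import sense, capture, finish_job, search_frame, masks_of
def cloud(c, m=None):
    z=c["z_map"]; ok=z>0
    if m is not None: ok&=m
    v,u=np.nonzero(ok); d=z[v,u]
    P=np.c_[(u-c["cx"])*d/c["fx"],(v-c["cy"])*d/c["fy"],d]
    if "R" in c: return (P-np.array(c["t"]))@np.array(c["R"])
    T=np.array(c["T_tool_cam"]); s=c["s"]
    P=P@T[:3,:3].T+T[:3,3]
    return P@np.array(s["ee_rot"]).T+np.array(s["tcp_pos"])
def wrist():
    s=sense(); c=capture("wrist"); c["s"]=s; return c
def save(c,n): cv2.imwrite(f"pics/{n}.png",c["frame"][:,:,::-1])
E
python3 - <<'E'
from h import *
print(sense())
for n in("scene","top"):
    c=capture(n); save(c,n)
    for l in("tube","cradle","stand","catcher","saddle","jar","weight","vial1"):
        for r in masks_of(l,c):
            if r["p"]<.3: continue
            P=cloud(c,r["region"]); 
            if len(P)<5: continue
            print(n,l,round(r["p"],2),np.round(r["xy"]),len(P),np.round(np.median(P,0),3),np.round(np.percentile(P,2,0),3),np.round(np.percentile(P,98,0),3))
E
```

```text
pics
{'time_s': 0.0, 'joints': array([ 8.13377243e+01,  2.20884317e+01,  3.78621278e-01, -2.81023719e-02,
       -6.84114006e+01, -1.48168862e+01]), 'joint_velocities': array([-0.00649922, -0.03159447, -0.09939854, -0.07475604, -0.10166014,
        0.01238182]), 'effort': array([ 1.32826754e-03, -3.90666676e+01,  1.87402171e+01,  4.21974063e+00,
        1.10551793e-02, -1.82341632e-04]), 'tcp_pos': array([0.24876594, 0.5727341 , 0.24047849]), 'ee_rot': array([[ 9.17132967e-01, -3.98580642e-01, -7.69483039e-04],
       [-3.98581373e-01, -9.17130742e-01, -2.02266905e-03],
       [ 1.00480180e-04,  2.16175808e-03, -9.99997658e-01]]), 'wrist_force': array([ 0.02352805, -0.34790836,  0.45704252]), 'moment': array([ 0.00485367,  0.00114571, -0.04333182]), 'gripper_force': 0.0, 'gripper_width': 0.9969393546381512}
scene tube 0.94 [244. 204.] 1088 [ 0.502 -0.253  0.072] [ 0.484 -0.329  0.056] [ 0.513 -0.143  0.079]
scene tube 0.91 [222. 286.] 725 [ 0.658 -0.317  0.018] [ 0.643 -0.39  -0.001] [ 0.667 -0.258  0.023]
scene tube 0.91 [234. 162.] 812 [ 0.31  -0.258  0.026] [ 0.238 -0.328  0.006] 
[... 1379 characters left out ...]
0.375 -0.199  0.036]
top tube 0.57 [357. 210.] 697 [ 0.49  -0.247  0.075] [ 0.475 -0.33   0.062] [ 0.509 -0.141  0.082]
top cradle 0.79 [359. 221.] 802 [ 0.476 -0.265  0.012] [ 0.452 -0.338  0.006] [ 0.533 -0.195  0.019]
top stand 0.77 [212. 220.] 2215 [0.475 0.168 0.013] [0.436 0.075 0.002] [0.524 0.266 0.075]
top saddle 0.56 [192. 154.] 268 [0.664 0.228 0.038] [ 0.643  0.208 -0.002] [0.696 0.263 0.093]
top jar 0.85 [284. 151.] 374 [ 0.668 -0.039  0.072] [ 0.65  -0.064  0.009] [ 0.699 -0.013  0.079]
top weight 0.52 [336. 164.] 259 [ 0.646 -0.188  0.047] [ 0.631 -0.212  0.002] [ 0.673 -0.168  0.071]
top vial1 0.48 [233. 123.] 136 [0.763 0.115 0.049] [ 0.754  0.103 -0.001] [0.799 0.135 0.059]
```

View pics/scene.png

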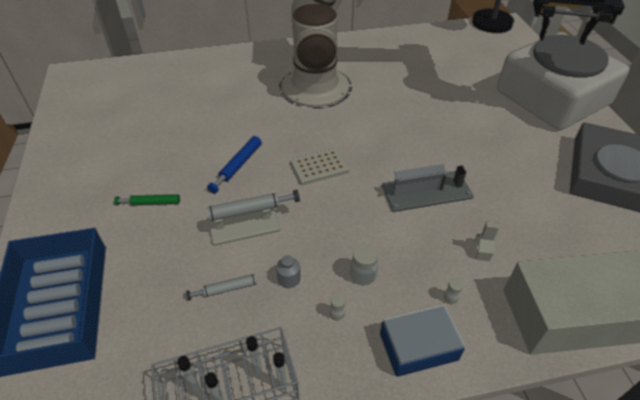

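View pics/top.png

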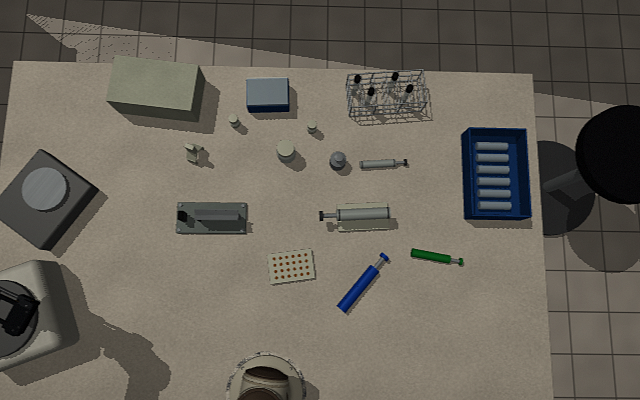

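The scene shows the tube at (244,204) in its cradle, with the knob at (296,196) pointing to +y. The stand is at (424,187) with its black stop at (460,176) on the +y side, and the saddle is at (487,241). I'm going above the stand first for a close look.

Emit:
{"method": "drive_tool", "body": {
  "rows": [
    [100,19,-33.5,5,0,0,-0.0967],
    [100,19,-33.5,5,0,0,-0.0967],
    [100,19,-33.5,5,0,0,-0.0967],
    [100,19,-33.5,5,0,0,-0.0967]
  ]
}}

```text
time_s: 1.23
tcp_pos: [0.3254, 0.4378, 0.2617]
ee_rot: [[0.696, -0.718, 0.0], [-0.718, -0.696, -0.0], [0.0, 0.0, -1.0]]
wrist_force: [0.8, 0.1, -0.1]
gripper_width: 0.998
gripper_force: 0.0
```

Emit:
{"method": "drive_tool", "body": {
  "rows": [
    [100,19,-33.5,5,0,0,-0.0967],
    [100,19,-33.5,5,0,0,-0.0967],
    [100,19,-33.5,5,0,0,-0.0967],
    [100,19,-33.5,5,0,0,-0.0967]
  ]
}}

```text
time_s: 1.57
tcp_pos: [0.4015, 0.3035, 0.2822]
ee_rot: [[0.374, -0.927, 0.001], [-0.927, -0.374, 0.001], [-0.0, -0.001, -1.0]]
wrist_force: [0.5, 0.5, -0.2]
gripper_width: 0.997
gripper_force: 0.0
```

Emit:
{"method": "drive_tool", "body": {
  "rows": [
    [100,19,-33.5,5,0,0,-0.0967],
    [100,19,-33.5,5,0,0,-0.0967],
    [100,19,-33.5,5,0,0,-0.0967],
    [100,19,-33.5,5,0,0,-0.0967],
    [100,0,0,0,0,0,0]
  ]
}}

```text
time_s: 1.98
tcp_pos: [0.4793, 0.1668, 0.3029]
ee_rot: [[-0.009, -1.0, 0.002], [-1.0, 0.009, -0.0], [0.0, -0.002, -1.0]]
wrist_force: [0.6, -0.2, -0.0]
gripper_width: 0.998
gripper_force: 0.0
```

```bash
python3 - <<'E'
from h import *
s=sense(); print(s["tcp_pos"],s["ee_rot"],s["joints"])
c=wrist(); save(c,"w1"); print(c["T_tool_cam"])
for l in("stand","catcher","saddle"):
    for r in masks_of(l,c):
        if r["p"]<.3: continue
        P=cloud(c,r["region"])
        if len(P): print(l,round(r["p"],2),np.round(r["xy"]),len(P),np.round(np.median(P,0),3),np.round(np.percentile(P,1,0),3),np.round(np.percentile(P,99,0),3))
E
```

```text
[0.47933473 0.16675228 0.30286687] [[-8.89757366e-03 -9.99957700e-01  2.33034643e-03]
 [-9.99960391e-01  8.89703472e-03 -2.41537625e-04]
 [ 2.20794235e-04 -2.33240323e-03 -9.99997256e-01]] [ 37.58997655   8.10415739  -9.81659508   0.09717934 -71.98191355
 -38.12974271]
[[-8.53450579e-04 -9.63115278e-01 -2.69087779e-01  7.25017687e-02]
 [ 9.99999322e-01 -6.08649810e-04 -9.93170593e-04  1.76163112e-04]
 [ 7.92757547e-04 -2.69088444e-01  9.63115144e-01 -1.43323205e-01]
 [ 0.00000000e+00  0.00000000e+00  0.00000000e+00  1.00000000e+00]]
stand 0.96 [321. 171.] 11133 [0.481 0.161 0.013] [0.437 0.075 0.007] [0.525 0.269 0.076]
catcher 0.88 [325. 243.] 512 [0.48  0.243 0.058] [0.466 0.242 0.   ] [0.492 0.284 0.064]
catcher 0.55 [323. 173.] 11010 [0.481 0.161 0.013] [0.437 0.076 0.01 ] [0.525 0.269 0.076]
saddle 0.65 [168. 226.] 1549 [0.662 0.227 0.043] [0.641 0.208 0.002] [0.694 0.25  0.091]
```

View pics/w1.png

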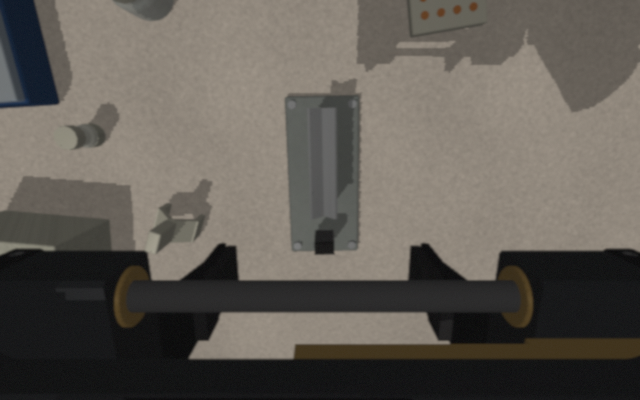

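The wrist view shows the stand at (322,170) with its stop at (325,243), nearly along world y. The saddle is at (172,226) and turned. Next I'll get precise poses.

```bash
cat >> h.py <<'E'
def rect(P):
    (c,s,a)=cv2.minAreaRect((P[:,:2]*1000).astype(np.float32)); return np.round(c,1),np.round(s,1),round(a,2)
def line(P):
    m=P.mean(0); d=np.linalg.svd(P-m,full_matrices=False)[2][0]; return m,d*np.sign(d[1])
E
python3 - <<'E'
from h import *
for c in (wrist(),capture("top"),capture("scene")):
    A=cloud(c)
    A=A[(abs(A[:,0]-.481)<.07)&(A[:,1]>.04)&(A[:,1]<.31)]
    B=A[(abs(A[:,2]-.012)<.0045)]
    # largest blob by density
    B=B[np.abs(B[:,0]-.481)<.055]
    G=A[(A[:,2]>.052)&(A[:,2]<.09)]
    K=G[G[:,1]>.215]; g=G[G[:,1]<.215]
    T=g[g[:,2]>.071]
    print("base",rect(B),B[:,2].mean()); print("groove",rect(g),g[:,1].max(),g[:,2].max(),"top",rect(T),line(T[:,:2])[1],np.percentile(T,[1,99],0)); print("stop",rect(K),np.median(K,0)) if len(K)>5 else 0
    if c["z_map"].shape and "s" in c:
        r=masks_of("saddle",c)[0]; P=cloud(c,r["region"])
    else:
        A=cloud(c); P=A[(abs(A[:,0]-.67)<.05)&(abs(A[:,1]-.228)<.05)]
    t=P[(P[:,2]>.075)&(P[:,2]<.1)]; f=P[(P[:,2]>.025)&(P[:,2]<.06)]
    print("tab",len(t),rect(t),t[:,2].max(),"low",rect(f) if len(f)>5 else 0)
    for y in np.arange(.08,.21,.03):   # profile across groove
        q=g[abs(g[:,1]-y)<.008]
        if len(q): print(round(y,2),np.round(np.percentile(q[:,0],[0,50,100]),4),np.round(q[np.argmin(q[:,2])],3))
E
```

```text
base (array([481. , 173.4]), array([ 90.1, 199.3]), 0.4) 0.012119071029962784
groove (array([481.1, 149.1]), array([ 30.1, 120. ]), 0.41) 0.2090255430433535 0.0773633040173779 top (array([481.1, 149.1]), array([ 30.1, 119.7]), 0.43) [-0.0068522   0.99997652] [[0.46579084 0.09028486 0.07109574]
 [0.49603425 0.20734165 0.07639297]]
stop (array([480.3, 249.4]), array([24. , 14.3]), 0.96) [0.48034529 0.24776119 0.06189686]
tab 436 (array([668.8, 229.2]), array([26.5, 14.5]), 68.53) 0.09212797944124027 low (array([669. , 229.2]), array([30.7, 52.7]), 68.4)
0.11 [0.4664 0.4811 0.4957] [0.481 0.107 0.061]
0.14 [0.4661 0.4812 0.4962] [0.481 0.146 0.061]
0.17 [0.4659 0.4813 0.4954] [0.481 0.17  0.062]
0.2 [0.4657 0.4803 0.4958] [0.48  0.195 0.061]
base (array([481.5, 172.1]), array([ 90.7, 200.5]), 0.6) 0.011822007230305067
groove (array([482.6, 147. ]), array([ 29.7, 120.3]), 1.05) 0.20712092929336237 0.07985766721976634 top (array([482.3, 146.8]), array([ 29. , 118.9]), 1.05) [0.01154479 0.99993336] [[0.46727437 0.08784656 0.07107974]
 [0.49726783 0.20603063 0.07957072]]
stop (array([482.3,
[... 499 characters left out ...]
.47) 0.011640346613605877
groove (array([483.5, 150.1]), array([121.3,  32.8]), 89.5) 0.21081466218812092 0.07855849323141764 top (array([483.6, 150.6]), array([120.3,  32.8]), 89.53) [-0.01583084  0.99987468] [[0.46754876 0.09169619 0.07105309]
 [0.49953206 0.20866681 0.07725579]]
stop (array([482. , 250.2]), array([28.3, 16.2]), 4.78) [0.48580524 0.24930108 0.06038632]
tab 133 (array([670.9, 230.2]), array([26.4, 16.2]), 66.73) 0.09366166894401923 low (array([671.5, 229.8]), array([31.5, 53.1]), 72.48)
0.11 [0.4683 0.4798 0.4995] [0.49  0.111 0.052]
0.14 [0.467  0.4806 0.4971] [0.489 0.136 0.052]
0.17 [0.4683 0.4789 0.498 ] [0.49  0.167 0.053]
0.2 [0.4676 0.4794 0.4968] [0.487 0.202 0.053]
```

Emit:
{"method": "drive_tool", "body": {
  "rows": [
    [100,1,-40,0,0,0,0],
    [100,1,-40,0,0,0,0],
    [100,1,-40,0,0,0,0],
    [100,1,-40,0,0,0,0],
    [100,1,-40,0,0,0,0]
  ]
}}

```text
time_s: 2.8
tcp_pos: [0.4816, -0.0295, 0.3017]
ee_rot: [[0.003, -1.0, 0.0], [-1.0, -0.003, 0.0], [-0.0, -0.0, -1.0]]
wrist_force: [0.8, 0.7, 0.0]
gripper_width: 1.001
gripper_force: 0.0
```

Emit:
{"method": "drive_tool", "body": {
  "rows": [
    [100,1,-40,0,0,0,0],
    [100,1,-40,0,0,0,0],
    [100,1,-40,0,0,0,0],
    [100,1,-40,0,0,0,0],
    [100,0,0,0,0,0,0]
  ]
}}

```text
time_s: 3.22
tcp_pos: [0.4859, -0.1932, 0.3011]
ee_rot: [[-0.004, -1.0, -0.001], [-1.0, 0.004, -0.001], [0.001, 0.001, -1.0]]
wrist_force: [-0.4, 0.9, 0.1]
gripper_width: 1.001
gripper_force: 0.0
```

```bash
python3 - <<'E'
from h import *
c=wrist(); s=c["s"]; print(s["tcp_pos"],s["ee_rot"][:,1],s["joints"])
save(c,"w2")
A=cloud(c); np.save("A.npy",A)
A=A[(abs(A[:,0]-.495)<.06)&(A[:,1]>-.36)&(A[:,1]<-.12)]
B=A[abs(A[:,2]-.012)<.004]; B=B[(abs(B[:,0]-.49)<.05)]
print("base",rect(B))
T=A[A[:,2]>.055]; print("tube",rect(T),T[:,1].min(),T[:,1].max(),T[:,2].max())
from scipy.optimize import least_squares
Q=T[(T[:,1]>-.32)&(T[:,1]<-.19)&(T[:,2]>.064)]
f=lambda p:np.hypot(Q[:,0]-p[0]-p[1]*(Q[:,1]+.25),Q[:,2]-p[2]-p[3]*(Q[:,1]+.25))-.016
r=least_squares(f,[.49,0,.062,0],loss="soft_l1",f_scale=.001); print(r.x,np.std(f(r.x)))
for y in np.arange(-.345,-.13,.005):
    q=T[abs(T[:,1]-y)<.0025]
    if len(q): print(round(y,4),np.round(1000*np.array([q[:,0].min(),q[:,0].max(),q[:,2].max()])))
E
```

```text
[ 0.48586988 -0.19319653  0.30108975] [-0.99998966  0.00443309  0.00101673] [ -3.8427187    9.81534772  -7.97895105   0.08379205 -72.25908267
   3.56318945]
base (array([ 492.6, -264.4]), array([ 80.1, 150.2]), 3.75)
tube (array([ 499.9, -231.3]), array([117.4, 195. ]), 24.08) -0.3343795942474891 -0.1352162571832062 0.3969648149204546
[ 0.50163999 -0.15311533  0.28527852  2.84293686] 0.04977844075227299
-0.335 [481. 512.  80.]
-0.33 [481. 512.  80.]
-0.325 [481. 513.  80.]
-0.32 [480. 511.  79.]
-0.315 [480. 512.  79.]
-0.31 [480. 511.  81.]
-0.305 [479. 511.  79.]
-0.3 [479. 510.  79.]
-0.295 [479. 510.  80.]
-0.29 [479. 509.  79.]
-0.285 [478. 509.  79.]
-0.28 [478. 509.  79.]
-0.275 [478. 508.  80.]
-0.27 [477. 509.  80.]
-0.265 [477. 508.  79.]
-0.26 [477. 508.  79.]
-0.255 [476. 508.  80.]
-0.25 [476. 507.  79.]
-0.245 [476. 507.  79.]
-0.24 [475. 506.  80.]
-0.235 [475. 506.  80.]
-0.23 [435. 555. 378.]
-0.225 [435. 555. 378.]
-0.22 [435. 555. 397.]
-0.215 [435. 555. 395.]
-0.21 [437. 555. 377.]
-0.205 [435. 543. 372.]
-0.2 [435. 535. 366.]
-0.195 [437. 535. 359.]
-0.19 [437. 535. 353.]
-0.185 [437. 535. 347.]
-0.18 [437. 535. 339.]
-0.175 [481. 492.  69.]
-0.17 [480. 492.  70.]
-0.165 [480. 492.  69.]
-0.16 [480. 492.  68.]
-0.155 [479. 491.  69.]
-0.15 [472. 491.  70.]
-0.145 [471. 498.  79.]
-0.14 [471. 498.  78.]
-0.135 [471. 498.  77.]
```

View pics/w2.png

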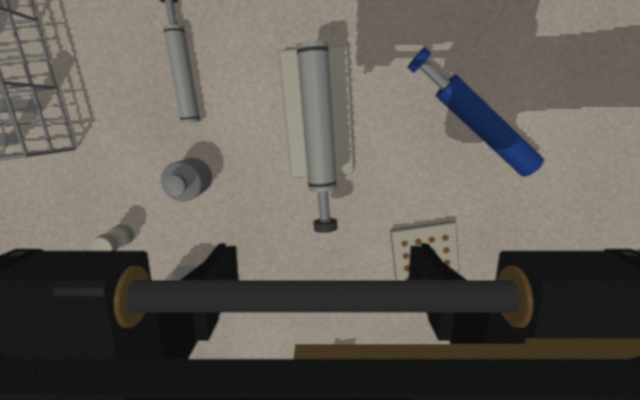

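The wrist view shows the tube at (317,115) with its knob at (325,225), tilted about 3.7°. Its origin is near (0.492, -0.261). I'm going down to grip it at mid body.

Emit:
{"method": "drive_tool", "body": {
  "rows": [
    [100,3,-34,0,0,0,0.034],
    [100,3.3,-34,0,0,0,0.034],
    [100,0,0,-40,0,0,0],
    [100,0,0,-40,0,0,0],
    [100,0,0,-40,0,0,0]
  ]
}}

```text
time_s: 3.68
tcp_pos: [0.4929, -0.2557, 0.1808]
ee_rot: [[0.07, -0.998, 0.002], [-0.998, -0.07, -0.0], [0.0, -0.002, -1.0]]
wrist_force: [-0.3, 0.5, -0.8]
gripper_width: 1.002
gripper_force: 0.0
```

Emit:
{"method": "drive_tool", "body": {
  "rows": [
    [100,0,0,-40,0,0,0],
    [100,0,0,-35,0,0,0],
    [100,0,0,-25,0,0,0],
    [100,0,0,-19,0,0,0],
    [100,0,0,0,0,0,0]
  ]
}}

```text
time_s: 4.1
tcp_pos: [0.4899, -0.2543, 0.0583]
ee_rot: [[0.07, -0.997, -0.009], [-0.998, -0.07, 0.003], [-0.003, 0.009, -1.0]]
wrist_force: [-1.0, -0.1, -0.2]
gripper_width: 1.003
gripper_force: 0.0
```

Emit:
{"method": "drive_tool", "body": {
  "rows": [
    [20,0,0,0,0,0,0],
    [20,0,0,0,0,0,0],
    [20,0,0,0,0,0,0],
    [20,0,0,0,0,0,0],
    [20,0,0,0,0,0,0]
  ]
}}

```text
time_s: 4.52
tcp_pos: [0.493, -0.2568, 0.0639]
ee_rot: [[0.069, -0.998, 0.003], [-0.998, -0.069, -0.001], [0.001, -0.003, -1.0]]
wrist_force: [0.0, -0.9, -1.1]
gripper_width: 0.703
gripper_force: 0.0
```

Emit:
{"method": "drive_tool", "body": {
  "rows": [
    [20,0,0,0,0,0,0],
    [20,0,0,0,0,0,0],
    [20,0,0,0,0,0,0],
    [20,0,0,0,0,0,0]
  ]
}}

```text
time_s: 4.85
tcp_pos: [0.4923, -0.2568, 0.0627]
ee_rot: [[0.068, -0.998, 0.0], [-0.998, -0.068, -0.0], [0.0, -0.0, -1.0]]
wrist_force: [-0.4, 0.3, 0.6]
gripper_width: 0.402
gripper_force: 0.0
```

Emit:
{"method": "drive_tool", "body": {
  "rows": [
    [20,0,0,0,0,0,0],
    [20,0,0,0,0,0,0],
    [20,0,0,0,0,0,0],
    [20,0,0,0,0,0,0]
  ]
}}

```text
time_s: 5.18
tcp_pos: [0.4913, -0.2568, 0.0625]
ee_rot: [[0.068, -0.998, -0.002], [-0.998, -0.068, 0.0], [-0.0, 0.002, -1.0]]
wrist_force: [-4.0, -0.2, 2.6]
gripper_width: 0.358
gripper_force: 30.0
```

Emit:
{"method": "drive_tool", "body": {
  "rows": [
    [20,0,0,10,0,0,0],
    [20,0,0,20,0,0,0],
    [20,0,0,30,0,0,0],
    [20,0,0,30,0,0,0],
    [20,0,0,0,0,0,0]
  ]
}}

```text
time_s: 5.6
tcp_pos: [0.4969, -0.2579, 0.1592]
ee_rot: [[0.07, -0.997, 0.014], [-0.998, -0.07, -0.004], [0.005, -0.014, -1.0]]
wrist_force: [1.0, -1.2, -1.2]
gripper_width: 0.363
gripper_force: 30.0
```

```bash
python3 - <<'E'
from h import *
M=[];
for i in range(6):
    c=wrist(); s=c["s"]; M.append(np.r_[s["moment"],s["wrist_force"],s["tcp_pos"]])
M=np.array(M); print(M.mean(0).round(4),M.std(0).round(3)); print(s["ee_rot"],s["gripper_width"],s["gripper_force"])
A=cloud(c); x,y,z=s["tcp_pos"]
T=A[(abs(A[:,0]-x)<.035)&(A[:,1]>y-.1)&(A[:,1]<y+.15)&(A[:,2]<z+.03)&(A[:,2]>z-.01)]
for yy in np.arange(-.345,-.12,.01):
    q=T[abs(T[:,1]-yy)<.003]
    if len(q)>3: print(round(yy,3),len(q),np.round(1000*np.array([q[:,0].min(),q[:,0].max(),q[:,2].max()]),1))
print(T[:,1].min(),T[:,1].max())
E
```

```text
[ 0.1118 -0.0256 -0.0087 -0.0389 -0.0116 -3.5759  0.4933 -0.2567  0.1539] [2.800e-02 1.300e-01 3.900e-02 6.000e-01 6.820e-01 1.229e+00 2.000e-03
 1.000e-03 3.000e-03]
[[ 0.06803798 -0.99767807 -0.00304838]
 [-0.99768136 -0.06804264  0.00145129]
 [-0.00165534  0.00294257 -0.9999943 ]] 0.36016637884400765 29.99434344470501
-0.335 324 [480.7 512.  167. ]
-0.325 1347 [480.1 511.8 167.7]
-0.315 1267 [479.7 511.1 167.5]
-0.305 1189 [478.8 510.4 167.7]
-0.295 1115 [478.1 509.3 167.6]
-0.285 1045 [477.6 509.  167.8]
-0.275 998 [477.2 508.1 167.9]
-0.265 2124 [464.2 520.1 172.3]
-0.255 149 [470.8 511.8 180.8]
-0.245 773 [470.4 511.2 180.8]
-0.235 721 [474.3 505.7 168. ]
-0.225 27 [474.3 505.4 159.6]
-0.3342338188828114 -0.2243078786307692
```

Emit:
{"method": "drive_tool", "body": {
  "rows": [
    [20,-1,20,2,0,0,-0.005],
    [20,-1,35,2,0,0,-0.005],
    [20,-1,37,2,0,0,-0.005],
    [20,-1,37,0,0,0,-0.005],
    [20,-1,37,0,0,0,-0.005]
  ]
}}

```text
time_s: 6.32
tcp_pos: [0.4865, -0.0894, 0.1575]
ee_rot: [[0.042, -0.999, -0.002], [-0.999, -0.042, -0.0], [-0.0, 0.002, -1.0]]
wrist_force: [0.1, 1.1, -2.7]
gripper_width: 0.359
gripper_force: 30.0
```

Emit:
{"method": "drive_tool", "body": {
  "rows": [
    [20,-1,37,0,0,0,-0.005],
    [20,-1,37,0,0,0,-0.005],
    [20,-1,37,0,0,0,-0.005],
    [20,-1,37,0,0,0,-0.005],
    [20,-1,37,0,0,0,-0.005]
  ]
}}

```text
time_s: 6.73
tcp_pos: [0.4814, 0.0958, 0.1575]
ee_rot: [[0.018, -1.0, -0.002], [-1.0, -0.018, -0.001], [0.001, 0.002, -1.0]]
wrist_force: [0.5, 0.3, -4.0]
gripper_width: 0.358
gripper_force: 30.0
```

Emit:
{"method": "drive_tool", "body": {
  "rows": [
    [20,-1,37,0,0,0,-0.005],
    [20,-1,30,0,0,0,-0.005],
    [20,0,20,0,0,0,0],
    [20,0,9,0,0,0,0],
    [20,0,0,0,0,0,0]
  ]
}}

```text
time_s: 7.15
tcp_pos: [0.4801, 0.1919, 0.1575]
ee_rot: [[0.011, -1.0, -0.001], [-1.0, -0.011, -0.001], [0.001, 0.001, -1.0]]
wrist_force: [0.7, -0.8, -3.4]
gripper_width: 0.36
gripper_force: 30.0
```

```bash
cat > chk.py <<'E'
from h import *
M=[]
for i in range(14):
    c=wrist(); s=c["s"]; M.append(np.r_[s["moment"],s["wrist_force"],s["tcp_pos"]])
M=np.array(M)[3:]; print(M.mean(0).round(4),M.std(0).round(3)); print(s["tcp_pos"],s["ee_rot"][:,0])
A=cloud(c); x,y,z=s["tcp_pos"]
T=A[(abs(A[:,0]-x)<.02)&(A[:,1]>y-.1)&(A[:,1]<y-.02)&(A[:,2]<z+.03)&(A[:,2]>z+.0)]
from scipy.optimize import least_squares
f=lambda p:np.hypot(T[:,0]-p[0]-p[1]*(T[:,1]-y),T[:,2]-p[2]-p[3]*(T[:,1]-y))-.016
r=least_squares(f,[x,0,z,0],loss="soft_l1",f_scale=.001); print("axis at tcp y: x,slope,z,slope",r.x.round(4),np.median(abs(f(r.x))), "rear y",T[:,1].min())
E
python3 chk.py
```

```text
[ 1.1590e-01 -6.4200e-02 -1.4000e-03  1.1400e-02 -1.8300e-02 -3.5381e+00
  4.8020e-01  1.8940e-01  1.5840e-01] [0.04  0.018 0.033 0.5   0.511 0.636 0.    0.    0.   ]
[0.4803516  0.1900537  0.15863827] [ 8.25768903e-03 -9.99965895e-01 -1.38323177e-04]
axis at tcp y: x,slope,z,slope [ 0.4805 -0.0045  0.1581  0.0044] 0.00030686606012555497 rear y 0.11260993291079031
```

Emit:
{"method": "drive_tool", "body": {
  "rows": [
    [20,0,0,-15,0,0,0],
    [20,0,0,-25,0,0,0],
    [20,0,0,-20,0,0,0],
    [20,0,0,-8,0,0,0],
    [20,0,0,0,0,0,0]
  ]
}}

```text
time_s: 8.27
tcp_pos: [0.4796, 0.1897, 0.0889]
ee_rot: [[0.009, -1.0, -0.003], [-1.0, -0.009, -0.002], [0.002, 0.003, -1.0]]
wrist_force: [0.6, -0.1, -4.5]
gripper_width: 0.354
gripper_force: 30.0
```

Emit:
{"method": "drive_tool", "body": {
  "rows": [
    [20,0,0,-2,0,0,0],
    [20,0,0,-1,0,0,0],
    [20,0,0,-1,0,0,0],
    [20,0,0,0,0,0,0],
    [20,0,0,0,0,0,0]
  ]
}}

```text
time_s: 8.68
tcp_pos: [0.4806, 0.1905, 0.0872]
ee_rot: [[0.009, -1.0, 0.001], [-1.0, -0.009, 0.001], [-0.001, -0.001, -1.0]]
wrist_force: [-0.2, -0.4, -3.5]
gripper_width: 0.36
gripper_force: 30.0
```

```bash
python3 chk.py
```

```text
[ 0.0938 -0.0509  0.006   0.2987 -0.0685 -3.5064  0.4804  0.1903  0.0866] [0.019 0.026 0.039 0.421 0.417 0.445 0.    0.    0.   ]
[0.4802918  0.1902209  0.08651704] [ 8.59942810e-03 -9.99963023e-01  4.86210392e-05]
axis at tcp y: x,slope,z,slope [ 0.4804 -0.005   0.086   0.0047] 0.0003162166552941187 rear y 0.11282289453929588
```

Emit:
{"method": "drive_tool", "body": {
  "rows": [
    [20,0,0,-0.7,0,0,0],
    [20,0,0,-0.7,0,0,0],
    [20,0,0,0,0,0,0],
    [20,0,0,0,0,0,0],
    [20,0,0,0,0,0,0]
  ]
}}

```text
time_s: 9.8
tcp_pos: [0.4804, 0.1903, 0.0858]
ee_rot: [[0.009, -1.0, 0.0], [-1.0, -0.009, 0.0], [-0.0, -0.0, -1.0]]
wrist_force: [-3.4, -0.3, 5.0]
gripper_width: 0.362
gripper_force: 30.0
```

```bash
python3 chk.py
```

```text
[ 0.0252  0.8899 -0.0268 -3.7049 -0.1035  5.6445  0.4804  0.1903  0.0858] [0.023 0.027 0.026 0.356 0.694 0.34  0.    0.    0.   ]
[0.48037364 0.1903133  0.085792  ] [ 8.86238976e-03 -9.99960715e-01 -1.63142775e-04]
axis at tcp y: x,slope,z,slope [ 0.4805 -0.0046  0.0853 -0.    ] 0.000319050082185246 rear y 0.11288018920603685
```

Emit:
{"method": "drive_tool", "body": {
  "rows": [
    [70,0,0,0,0,0,0],
    [70,0,0,0,0,0,0],
    [70,0,0,0,0,0,0],
    [70,0,0,0,0,0,0],
    [70,0,0,0,0,0,0]
  ]
}}

```text
time_s: 10.92
tcp_pos: [0.4805, 0.1903, 0.085]
ee_rot: [[0.009, -1.0, 0.0], [-1.0, -0.009, 0.0], [-0.0, -0.0, -1.0]]
wrist_force: [1.1, 0.7, 0.2]
gripper_width: 0.646
gripper_force: 0.0
```

Emit:
{"method": "drive_tool", "body": {
  "rows": [
    [70,0,0,15,0,0,0],
    [70,0,0,25,0,0,0],
    [70,0,0,35,0,0,0],
    [70,0,0,35,0,0,0],
    [70,0,0,0,0,0,0]
  ]
}}

```text
time_s: 11.33
tcp_pos: [0.4842, 0.1924, 0.2025]
ee_rot: [[0.01, -1.0, 0.013], [-1.0, -0.01, 0.007], [-0.007, -0.013, -1.0]]
wrist_force: [0.6, 1.3, 0.3]
gripper_width: 0.701
gripper_force: 0.0
```

```bash
python3 chk.py; python3 - <<'E'
from h import *
for n in("top","scene"):
    c=capture(n); A=cloud(c)
    T=A[(abs(A[:,0]-.482)<.02)&(A[:,1]>.1)&(A[:,1]<.35)&(A[:,2]>.078)&(A[:,2]<.12)]
    for y in np.arange(.11,.33,.015):
        q=T[abs(T[:,1]-y)<.005]
        if len(q)>3: print(n,round(y,3),np.round(1000*np.r_[q[:,0].min(),q[:,0].max(),np.percentile(q[:,2],95)]))
    if n=="scene": cv2.imwrite("pics/s2.png",cv2.resize(c["frame"][100:260,340:540,::-1],None,fx=4,fy=4)[:600,:800])
E
```

```text
[ 0.0736 -0.0304  0.009  -0.2357  0.0382  0.0071  0.4799  0.19    0.1943] [0.022 0.032 0.031 0.641 0.607 0.586 0.    0.    0.   ]
[0.48022385 0.19020671 0.19479957] [ 8.65615423e-03 -9.99962428e-01  4.61638666e-04]
top 0.11 [467. 497. 102.]
top 0.125 [467. 497. 104.]
top 0.14 [466. 497. 104.]
top 0.155 [466. 497. 103.]
top 0.17 [466. 496. 102.]
top 0.185 [466. 496. 103.]
top 0.2 [471. 490. 104.]
top 0.23 [472. 486. 103.]
top 0.245 [472. 483. 104.]
top 0.26 [472. 479. 104.]
top 0.275 [475. 483.  92.]
top 0.29 [475. 486.  93.]
top 0.305 [466. 490. 100.]
scene 0.11 [468. 500. 100.]
scene 0.125 [474. 500. 101.]
scene 0.14 [467. 501. 102.]
scene 0.155 [473. 499. 101.]
scene 0.17 [470. 500. 101.]
scene 0.185 [474. 501. 101.]
scene 0.2 [474. 501. 102.]
scene 0.215 [472. 499. 102.]
scene 0.23 [471. 500. 101.]
scene 0.245 [472. 500. 102.]
scene 0.26 [471. 498. 101.]
scene 0.275 [475. 489.  91.]
scene 0.29 [477. 489.  91.]
scene 0.305 [466. 497.  99.]
  return _methods._mean(a, axis=axis, dtype=dtype,
  ret = ret.dtype.type(ret / rcount)
Traceback (most recent call last):
  File "chk.py", line 10, in <module>
    r=least_squares(f,[x,0,z,0],loss="soft_l1",f_scale=.001); print("axis at tcp y: x,slope,z,slope",r.x.round(4),np.median(abs(f(r.x))), "rear y",T[:,1].min())
                                                                                                                                                   ~~~~~~~~~~^^
ValueError: zero-size array to reduction operation minimum which has no identity
```

View pics/s2.png

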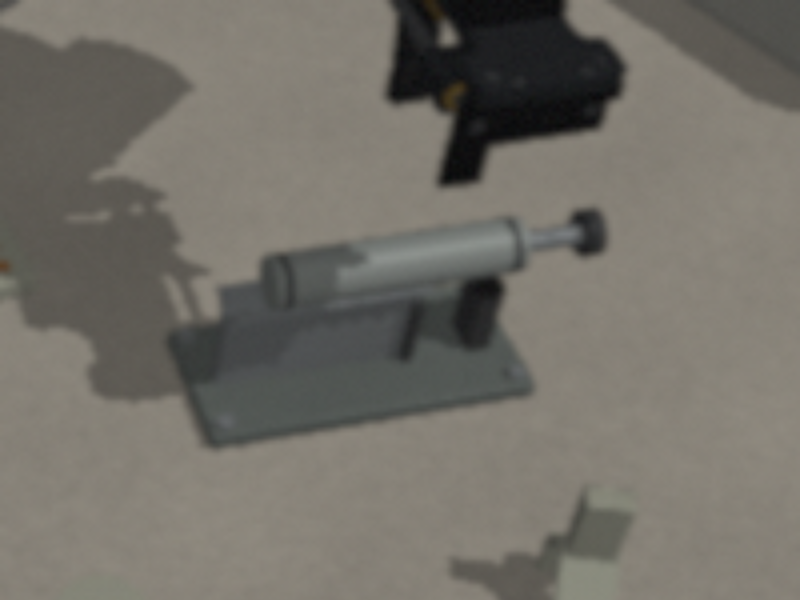

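The tube lies level in the groove, with its neck past the stop on the +y side, and it is released. Next, the neck.

Emit:
{"method": "drive_tool", "body": {
  "rows": [
    [45,0,25,0,0,0,0],
    [45,0,35,0,0,0,0],
    [45,0,25,0,0,0,0],
    [45,0,11,0,0,0,0],
    [45,0,0,-20,0,0,0]
  ]
}}

```text
time_s: 12.55
tcp_pos: [0.4826, 0.2902, 0.1786]
ee_rot: [[0.012, -1.0, 0.008], [-1.0, -0.012, 0.006], [-0.006, -0.008, -1.0]]
wrist_force: [0.8, 0.0, -0.3]
gripper_width: 0.472
gripper_force: 0.0
```

Emit:
{"method": "drive_tool", "body": {
  "rows": [
    [45,0,0,-30,0,0,0],
    [45,0,0,-30,0,0,0],
    [45,0,0,-20,0,0,0],
    [45,0,0,-6,0,0,0],
    [22,0,0,0,0,0,0]
  ]
}}

```text
time_s: 12.97
tcp_pos: [0.4796, 0.2852, 0.0876]
ee_rot: [[0.008, -1.0, -0.003], [-1.0, -0.008, -0.003], [0.003, 0.003, -1.0]]
wrist_force: [0.0, -0.0, 0.3]
gripper_width: 0.427
gripper_force: 0.0
```

Emit:
{"method": "drive_tool", "body": {
  "rows": [
    [22,0,0,0,0,0,0],
    [22,0,0,0,0,0,0],
    [22,0,0,0,0,0,0],
    [22,0,0,0,0,0,0],
    [22,0,0,0,0,0,0]
  ]
}}

```text
time_s: 13.38
tcp_pos: [0.4806, 0.2865, 0.0901]
ee_rot: [[0.009, -1.0, 0.001], [-1.0, -0.009, 0.001], [-0.001, -0.001, -1.0]]
wrist_force: [0.5, 0.7, -0.2]
gripper_width: 0.232
gripper_force: 0.0
```

```bash
cat > tip.py <<'E'
from h import *
s=sense(); print("t",s["time_s"],"tcp",s["tcp_pos"].round(4),"F",s["wrist_force"].round(1),"w",round(s["gripper_width"],3))
c=wrist(); A=cloud(c)
T=A[(abs(A[:,0]-.4805)<.02)&(A[:,1]>.1)&(A[:,1]<.25)&(A[:,2]>.09)&(A[:,2]<.13)]
from scipy.optimize import least_squares
if len(T)>50:
    f=lambda p:np.hypot(T[:,0]-p[0]-p[1]*(T[:,1]-.2),T[:,2]-p[2]-p[3]*(T[:,1]-.2))-.016
    r=least_squares(f,[.48,0,.085,0],loss="soft_l1",f_scale=.001); print("at edge: x,slope,z,tilt",r.x.round(4),"rear y",T[:,1].min().round(4),T[:,1].max().round(3))
c=capture("scene"); A=cloud(c)
T=A[(abs(A[:,0]-.4825)<.03)&(A[:,1]>.1)&(A[:,1]<.38)&(A[:,2]>.075)&(A[:,2]<.125)]
print("scene top z",[(round(y,2),round(float(np.percentile(q[:,2],90)),4)) for y in np.arange(.13,.27,.03) for q in [T[abs(T[:,1]-y)<.006]] if len(q)>3])
E
python3 tip.py
```

```text
t 13.3833 tcp [0.4806 0.2865 0.0901] F [ 0.5  0.7 -0.2] w 0.232
at edge: x,slope,z,tilt [ 0.48   -0.0072  0.0851 -0.0005] rear y 0.1743 0.25
scene top z [(np.float64(0.13), 0.1005), (np.float64(0.16), 0.1007), (np.float64(0.19), 0.1005), (np.float64(0.22), 0.1009), (np.float64(0.25), 0.1017)]
```

Emit:
{"method": "drive_tool", "body": {
  "rows": [
    [22,-0.8,2,0,0,0,0],
    [22,0,2,0,0,0,0],
    [22,0,2,0,0,0,0],
    [22,0,2,0,0,0,0],
    [22,0,0,0,0,0,0]
  ]
}}

```text
time_s: 13.9
tcp_pos: [0.4792, 0.294, 0.0889]
ee_rot: [[0.009, -1.0, -0.001], [-1.0, -0.009, -0.001], [0.001, 0.001, -1.0]]
wrist_force: [0.5, -2.3, -0.0]
gripper_width: 0.22
gripper_force: 1.1
```

Emit:
{"method": "drive_tool", "body": {
  "rows": [
    [22,0,-1,0,0,0,0],
    [22,0,-2,0,0,0,0],
    [22,0,0,0,0,0,0],
    [22,0,0,0,0,0,0],
    [22,0,0,0,0,0,0]
  ]
}}

```text
time_s: 14.32
tcp_pos: [0.4796, 0.2914, 0.0893]
ee_rot: [[0.009, -1.0, 0.0], [-1.0, -0.009, 0.0], [-0.0, -0.0, -1.0]]
wrist_force: [-0.2, 0.9, 0.6]
gripper_width: 0.218
gripper_force: 0.0
```

```bash
cat >> tip.py <<'E'
K=A[(abs(A[:,0]-.4825)<.03)&(A[:,1]>.26)&(A[:,1]<.38)&(A[:,2]>.05)&(A[:,2]<.105)]
B=A[(abs(A[:,0]-.4825)<.02)&(A[:,1]>.09)&(A[:,1]<.25)&(A[:,2]>.092)&(A[:,2]<.125)]
print("knob end y",np.percentile(K[:,1],99).round(4),"rear",np.percentile(B[:,1],[.5,1]).round(4))
E
python3 tip.py
```

```text
t 14.3167 tcp [0.4796 0.2914 0.0893] F [-0.2  0.9  0.6] w 0.218
at edge: x,slope,z,tilt [ 4.8e-01 -7.7e-03  8.5e-02 -2.0e-04] rear y 0.1795 0.25
scene top z [(np.float64(0.13), 0.1014), (np.float64(0.16), 0.1011), (np.float64(0.19), 0.1007), (np.float64(0.22), 0.1003), (np.float64(0.25), 0.1014)]
knob end y 0.3034 rear [0.1175 0.1177]
```

Emit:
{"method": "drive_tool", "body": {
  "rows": [
    [22,0,3,0,0,0,0],
    [22,0,2,0,0,0,0],
    [22,0,2,0,0,0,0],
    [22,0,2,0,0,0,0],
    [22,0,2,0,0,0,0]
  ]
}}

```text
time_s: 14.83
tcp_pos: [0.4793, 0.302, 0.0889]
ee_rot: [[0.008, -1.0, -0.001], [-1.0, -0.008, -0.001], [0.001, 0.001, -1.0]]
wrist_force: [-0.2, -2.4, -0.2]
gripper_width: 0.223
gripper_force: 1.3
```

Emit:
{"method": "drive_tool", "body": {
  "rows": [
    [22,0,-1,0,0,0,0],
    [22,0,-2,0,0,0,0],
    [22,0,0,0,0,0,0],
    [22,0,0,0,0,0,0],
    [22,0,0,0,0,0,0]
  ]
}}

```text
time_s: 15.25
tcp_pos: [0.4797, 0.2995, 0.0893]
ee_rot: [[0.009, -1.0, 0.001], [-1.0, -0.009, 0.001], [-0.001, -0.001, -1.0]]
wrist_force: [-0.6, -0.5, 0.2]
gripper_width: 0.222
gripper_force: 0.0
```

```bash
python3 tip.py
```

```text
t 15.25 tcp [0.4797 0.2995 0.0893] F [-0.6 -0.5  0.2] w 0.222
at edge: x,slope,z,tilt [ 0.4799 -0.0074  0.085  -0.0008] rear y 0.1874 0.25
scene top z [(np.float64(0.13), 0.0996), (np.float64(0.16), 0.1007), (np.float64(0.19), 0.1005), (np.float64(0.22), 0.1006), (np.float64(0.25), 0.1007)]
knob end y 0.3112 rear [0.1256 0.1263]
```

Still level, with the origin at about -9.5 mm. Now drawing 5 mm more.

Emit:
{"method": "drive_tool", "body": {
  "rows": [
    [22,0,3,0,0,0,0],
    [22,0,2,0,0,0,0],
    [22,0,2,0,0,0,0],
    [22,0,1,0,0,0,0],
    [22,0,0,0,0,0,0]
  ]
}}

```text
time_s: 15.77
tcp_pos: [0.4793, 0.3071, 0.0889]
ee_rot: [[0.009, -1.0, -0.001], [-1.0, -0.009, -0.001], [0.001, 0.001, -1.0]]
wrist_force: [0.1, -2.6, 0.1]
gripper_width: 0.221
gripper_force: 1.1
```

Emit:
{"method": "drive_tool", "body": {
  "rows": [
    [22,0,-1,0,0,0,0],
    [22,0,-2,0,0,0,0],
    [22,0,0,0,0,0,0],
    [22,0,0,0,0,0,0],
    [22,0,0,0,0,0,0]
  ]
}}

```text
time_s: 16.18
tcp_pos: [0.4797, 0.3045, 0.0893]
ee_rot: [[0.009, -1.0, 0.001], [-1.0, -0.009, 0.001], [-0.001, -0.001, -1.0]]
wrist_force: [-0.2, -0.0, -0.5]
gripper_width: 0.219
gripper_force: 0.0
```

```bash
python3 tip.py
```

```text
t 16.1833 tcp [0.4797 0.3045 0.0893] F [-0.2 -0.  -0.5] w 0.219
at edge: x,slope,z,tilt [ 0.4799 -0.0065  0.085  -0.0017] rear y 0.1923 0.25
scene top z [(np.float64(0.13), 0.1), (np.float64(0.16), 0.1005), (np.float64(0.19), 0.1009), (np.float64(0.22), 0.1014), (np.float64(0.25), 0.1009)]
knob end y 0.3172 rear [0.1306 0.1309]
```

Emit:
{"method": "drive_tool", "body": {
  "rows": [
    [22,0,3,0,0,0,0],
    [22,0,2,0,0,0,0],
    [22,0,2,0,0,0,0],
    [22,0,0,0,0,0,0],
    [22,0,0,0,0,0,0]
  ]
}}

```text
time_s: 16.7
tcp_pos: [0.4793, 0.3111, 0.089]
ee_rot: [[0.009, -1.0, -0.0], [-1.0, -0.009, -0.001], [0.001, 0.001, -1.0]]
wrist_force: [-0.1, -0.8, -1.2]
gripper_width: 0.221
gripper_force: 1.0
```

Emit:
{"method": "drive_tool", "body": {
  "rows": [
    [22,0,-1,0,0,0,0],
    [22,0,-2,0,0,0,0],
    [22,0,0,0,0,0,0],
    [22,0,0,0,0,0,0],
    [22,0,0,0,0,0,0]
  ]
}}

```text
time_s: 17.12
tcp_pos: [0.4797, 0.3085, 0.0893]
ee_rot: [[0.009, -1.0, 0.001], [-1.0, -0.009, 0.001], [-0.001, -0.001, -1.0]]
wrist_force: [0.0, -0.3, 0.4]
gripper_width: 0.22
gripper_force: 0.0
```

```bash
python3 tip.py
```

```text
t 17.1167 tcp [0.4797 0.3085 0.0893] F [ 0.  -0.3  0.4] w 0.22
at edge: x,slope,z,tilt [ 0.4799 -0.0067  0.085  -0.0017] rear y 0.1962 0.25
scene top z [(np.float64(0.13), 0.0973), (np.float64(0.16), 0.1006), (np.float64(0.19), 0.1001), (np.float64(0.22), 0.1012), (np.float64(0.25), 0.1018)]
knob end y 0.3215 rear [0.1345 0.135 ]
```

Emit:
{"method": "drive_tool", "body": {
  "rows": [
    [22,0,3,0,0,0,0],
    [22,0,2,0,0,0,0],
    [22,0,1.5,0,0,0,0],
    [22,0,0,0,0,0,0],
    [22,0,0,0,0,0,0]
  ]
}}

```text
time_s: 17.63
tcp_pos: [0.4793, 0.3145, 0.0889]
ee_rot: [[0.009, -1.0, -0.001], [-1.0, -0.009, -0.001], [0.001, 0.001, -1.0]]
wrist_force: [0.7, -1.5, -1.5]
gripper_width: 0.216
gripper_force: 1.0
```

Emit:
{"method": "drive_tool", "body": {
  "rows": [
    [22,0,-1,0,0,0,0],
    [22,0,-2,0,0,0,0],
    [22,0,0,0,0,0,0],
    [22,0,0,0,0,0,0],
    [22,0,0,0,0,0,0]
  ]
}}

```text
time_s: 18.05
tcp_pos: [0.4797, 0.312, 0.0894]
ee_rot: [[0.009, -1.0, 0.001], [-1.0, -0.009, 0.001], [-0.001, -0.001, -1.0]]
wrist_force: [0.1, 0.2, -0.9]
gripper_width: 0.221
gripper_force: 0.0
```

```bash
python3 tip.py
```

```text
t 18.05 tcp [0.4797 0.312  0.0894] F [ 0.1  0.2 -0.9] w 0.221
at edge: x,slope,z,tilt [ 0.4799 -0.0058  0.085  -0.0056] rear y 0.1997 0.25
scene top z [(np.float64(0.13), 0.0767), (np.float64(0.16), 0.1008), (np.float64(0.19), 0.1011), (np.float64(0.22), 0.1009), (np.float64(0.25), 0.1014)]
knob end y 0.325 rear [0.1383 0.1384]
```

Emit:
{"method": "drive_tool", "body": {
  "rows": [
    [22,0,3,0,0,0,0],
    [22,0,2,0,0,0,0],
    [22,0,1,0,0,0,0],
    [22,0,0,0,0,0,0],
    [22,0,0,0,0,0,0]
  ]
}}

```text
time_s: 18.57
tcp_pos: [0.4793, 0.3174, 0.0889]
ee_rot: [[0.009, -1.0, -0.001], [-1.0, -0.009, -0.001], [0.001, 0.001, -1.0]]
wrist_force: [-0.0, -1.8, -0.4]
gripper_width: 0.22
gripper_force: 1.1
```

Emit:
{"method": "drive_tool", "body": {
  "rows": [
    [22,0,-1,0,0,0,0],
    [22,0,-2,0,0,0,0],
    [22,0,0,0,0,0,0],
    [22,0,0,0,0,0,0],
    [22,0,0,0,0,0,0]
  ]
}}

```text
time_s: 18.98
tcp_pos: [0.4797, 0.315, 0.0894]
ee_rot: [[0.009, -1.0, 0.001], [-1.0, -0.009, 0.001], [-0.001, -0.001, -1.0]]
wrist_force: [-0.1, -0.0, 0.7]
gripper_width: 0.22
gripper_force: 0.0
```

```bash
python3 tip.py
```

```text
t 18.9833 tcp [0.4797 0.315  0.0894] F [-0.1 -0.   0.7] w 0.22
at edge: x,slope,z,tilt [ 0.4799 -0.0053  0.0851 -0.018 ] rear y 0.2026 0.25
scene top z [(np.float64(0.16), 0.1012), (np.float64(0.19), 0.101), (np.float64(0.22), 0.101), (np.float64(0.25), 0.0997)]
knob end y 0.328 rear [0.1409 0.1413]
```

```bash
python3 tip.py; python3 tip.py
```

```text
t 19.0833 tcp [0.4796 0.3149 0.0893] F [ 0.4  0.2 -0.1] w 0.221
at edge: x,slope,z,tilt [ 0.4799 -0.0049  0.085  -0.0163] rear y 0.203 0.25
scene top z [(np.float64(0.16), 0.1009), (np.float64(0.19), 0.1004), (np.float64(0.22), 0.1002), (np.float64(0.25), 0.1001)]
knob end y 0.3276 rear [0.1411 0.1414]
t 19.1833 tcp [0.4795 0.3149 0.0892] F [ 0.  -0.2  0.3] w 0.22
at edge: x,slope,z,tilt [ 0.4799 -0.0058  0.085  -0.0159] rear y 0.2028 0.25
scene top z [(np.float64(0.13), 0.0774), (np.float64(0.16), 0.1014), (np.float64(0.19), 0.1012), (np.float64(0.22), 0.1007), (np.float64(0.25), 0.0997)]
knob end y 0.3286 rear [0.1407 0.1412]
```

Emit:
{"method": "drive_tool", "body": {
  "rows": [
    [22,0,3,0,0,0,0],
    [22,0,1.5,0,0,0,0],
    [22,0,1,0,0,0,0],
    [22,0,0,0,0,0,0],
    [22,0,0,0,0,0,0]
  ]
}}

```text
time_s: 19.7
tcp_pos: [0.4792, 0.3198, 0.0889]
ee_rot: [[0.009, -1.0, -0.001], [-1.0, -0.009, -0.001], [0.001, 0.001, -1.0]]
wrist_force: [-0.8, -2.7, -0.0]
gripper_width: 0.216
gripper_force: 1.1
```

Emit:
{"method": "drive_tool", "body": {
  "rows": [
    [22,0,-1,0,0,0,0],
    [22,0,-2,0,0,0,0],
    [22,0,0,0,0,0,0],
    [22,0,0,0,0,0,0],
    [22,0,0,0,0,0,0]
  ]
}}

```text
time_s: 20.12
tcp_pos: [0.4797, 0.3175, 0.0893]
ee_rot: [[0.009, -1.0, 0.001], [-1.0, -0.009, 0.001], [-0.001, -0.001, -1.0]]
wrist_force: [-0.4, 0.6, -0.3]
gripper_width: 0.219
gripper_force: 0.0
```

```bash
python3 tip.py
```

```text
t 20.1167 tcp [0.4797 0.3175 0.0893] F [-0.4  0.6 -0.3] w 0.219
at edge: x,slope,z,tilt [ 0.4799 -0.0066  0.0861 -0.1376] rear y 0.2054 0.25
scene top z [(np.float64(0.16), 0.1075), (np.float64(0.19), 0.1036), (np.float64(0.22), 0.0985), (np.float64(0.25), 0.0951)]
knob end y 0.3368 rear [0.1448 0.1455]
```

Tipped at 0.138 rad after a 2.5 mm draw. I'm withdrawing upward and going to look at the saddle.

Emit:
{"method": "drive_tool", "body": {
  "rows": [
    [26,0,0,8,0,0,0],
    [26,0,0,15,0,0,0],
    [26,0,0,25,0,0,0],
    [40,0,0,30,0,0,0],
    [60,0,0,35,0,0,0]
  ]
}}

```text
time_s: 20.63
tcp_pos: [0.4788, 0.3166, 0.2027]
ee_rot: [[0.009, -1.0, -0.002], [-1.0, -0.009, -0.002], [0.002, 0.002, -1.0]]
wrist_force: [-0.3, 0.9, -0.1]
gripper_width: 0.34
gripper_force: 0.0
```

Emit:
{"method": "drive_tool", "body": {
  "rows": [
    [60,20,0,35,0,0,-0.08],
    [60,35,-5,20,0,0,-0.08],
    [60,38,-5,0,0,0,-0.08],
    [60,38,-5,0,0,0,-0.08],
    [60,35,-5,0,0,0,-0.064]
  ]
}}

```text
time_s: 21.05
tcp_pos: [0.6472, 0.297, 0.2588]
ee_rot: [[-0.37, -0.929, 0.002], [-0.929, 0.37, 0.001], [-0.002, -0.001, -1.0]]
wrist_force: [-0.6, 0.7, -0.3]
gripper_width: 0.588
gripper_force: 0.0
```

Emit:
{"method": "drive_tool", "body": {
  "rows": [
    [60,23,-5,0,0,0,0],
    [60,0,0,0,0,0,0],
    [60,0,0,0,0,0,0]
  ]
}}

```text
time_s: 21.3
tcp_pos: [0.6692, 0.2915, 0.2562]
ee_rot: [[-0.368, -0.93, -0.001], [-0.93, 0.368, -0.001], [0.001, 0.001, -1.0]]
wrist_force: [0.2, 0.5, 0.0]
gripper_width: 0.601
gripper_force: 0.0
```

```bash
python3 - <<'E'
from h import *
c=wrist(); s=c["s"]; save(c,"w3"); print(s["tcp_pos"],s["ee_rot"][:,0],s["ee_rot"][:,2])
A=cloud(c); P=A[(abs(A[:,0]-.669)<.05)&(abs(A[:,1]-.229)<.05)]
t=P[(P[:,2]>.082)&(P[:,2]<.1)]; f=P[(P[:,2]>.015)&(P[:,2]<.06)]
print("tab",rect(t),np.percentile(t[:,2],98),"roof",rect(f))
c=capture("scene"); A=cloud(c)
T=A[(abs(A[:,0]-.4825)<.03)&(A[:,1]>.1)&(A[:,1]<.38)&(A[:,2]>.09)&(A[:,2]<.125)]
print("scene top z",[(round(float(y),2),round(float(np.percentile(q[:,2],90)),4)) for y in np.arange(.16,.27,.03) for q in [T[abs(T[:,1]-y)<.006]] if len(q)>3])
c=capture("top"); A=cloud(c)
Q=A[(A[:,0]>.69)&(A[:,0]<.85)&(A[:,1]>.12)&(A[:,1]<.36)]; Q=Q[Q[:,2]>.08]; print(len(Q),Q.min(0),Q.max(0)) if len(Q) else print("clear")
E
```

```text
[0.6691689  0.29145536 0.25615453] [-0.36829798 -0.92970713  0.00111727] [-1.37261679e-03 -6.57991995e-04 -9.99998841e-01]
tab (array([668.8, 229.5]), array([24.9, 14.2]), 68.37) 0.09167069862951796 roof (array([669.3, 229.5]), array([29.9, 51.6]), 69.49)
scene top z [(0.16, 0.108), (0.19, 0.1037), (0.22, 0.0999), (0.25, 0.0959)]
2000 [0.69003698 0.21984149 0.08017365] [0.84995293 0.32802178 0.6077861 ]
```

```bash
python3 - <<'E'
from h import *
c=capture("scene"); A=cloud(c)
Q=A[(A[:,0]>.70)&(A[:,0]<1.0)&(A[:,1]>.14)&(A[:,1]<.5)&(A[:,2]>.06)&(A[:,2]<.2)]
z=Q[:,2]; print(len(Q),np.percentile(z,[50,90,98])); R=Q[z>np.percentile(z,50)-.01]; print(rect(R),cv2.boxPoints(cv2.minAreaRect((R[:,:2]*1000).astype(np.float32))))
E
```

```text
9232 [0.09966643 0.10157283 0.10267976]
(array([852.2, 340.6]), array([240.8, 141.7]), 84.43) [[770.      227.634  ]
 [911.0316  213.87155]
 [934.41565 453.50162]
 [793.38403 467.26407]]
```

Emit:
{"method": "drive_tool", "body": {
  "rows": [
    [60,0,-20,0,0,0,0],
    [60,0,-27,0,0,0,0],
    [60,0,-15,0,0,0,0],
    [60,0,0,-30,0,0,0],
    [60,0,0,-40,0,0,0]
  ]
}}

```text
time_s: 21.92
tcp_pos: [0.6707, 0.2299, 0.1929]
ee_rot: [[-0.367, -0.93, 0.011], [-0.93, 0.367, 0.005], [-0.009, -0.009, -1.0]]
wrist_force: [0.6, 0.8, -0.7]
gripper_width: 0.598
gripper_force: 0.0
```

Emit:
{"method": "drive_tool", "body": {
  "rows": [
    [60,0,0,-40,0,0,0],
    [60,0,0,-40,0,0,0],
    [60,0,0,-20,0,0,0],
    [60,0,0,-11,0,0,0],
    [60,0,0,0,0,0,0]
  ]
}}

```text
time_s: 22.33
tcp_pos: [0.667, 0.2294, 0.0737]
ee_rot: [[-0.367, -0.93, -0.004], [-0.93, 0.367, -0.002], [0.004, 0.003, -1.0]]
wrist_force: [-0.8, -0.3, -0.2]
gripper_width: 0.597
gripper_force: 0.0
```

Emit:
{"method": "drive_tool", "body": {
  "rows": [
    [5,0,0,0,0,0,0],
    [5,0,0,0,0,0,0],
    [5,0,0,0,0,0,0],
    [5,0,0,0,0,0,0],
    [5,0,0,0,0,0,0]
  ]
}}

```text
time_s: 22.75
tcp_pos: [0.669, 0.2306, 0.0777]
ee_rot: [[-0.367, -0.93, 0.002], [-0.93, 0.367, 0.001], [-0.002, -0.001, -1.0]]
wrist_force: [0.2, 0.1, 0.2]
gripper_width: 0.308
gripper_force: 0.0
```

Emit:
{"method": "drive_tool", "body": {
  "rows": [
    [5,0,0,0,0,0,0],
    [5,0,0,0,0,0,0],
    [5,0,0,0,0,0,0],
    [5,0,0,0,0,0,0],
    [5,0,0,0,0,0,0]
  ]
}}

```text
time_s: 23.17
tcp_pos: [0.6687, 0.2303, 0.0765]
ee_rot: [[-0.367, -0.93, 0.001], [-0.93, 0.367, 0.0], [-0.0, -0.0, -1.0]]
wrist_force: [0.8, -0.0, 1.2]
gripper_width: 0.162
gripper_force: 30.0
```

Emit:
{"method": "drive_tool", "body": {
  "rows": [
    [5,0,0,15,0,0,0],
    [5,0,0,30,0,0,0],
    [5,0,0,40,0,0,0],
    [5,0,0,40,0,0,0],
    [5,-10,0,5,0,0,0]
  ]
}}

```text
time_s: 23.58
tcp_pos: [0.6631, 0.2312, 0.215]
ee_rot: [[-0.366, -0.93, 0.015], [-0.931, 0.366, 0.005], [-0.01, -0.012, -1.0]]
wrist_force: [0.5, 0.7, 2.2]
gripper_width: 0.158
gripper_force: 30.0
```

Emit:
{"method": "drive_tool", "body": {
  "rows": [
    [5,-30,-2,0,0,0,0.08],
    [5,-36,-3,0,0,0,0.08],
    [5,-36,-3,0,0,0,0.08],
    [5,-36,-3,0,0,0,0.08],
    [5,-30,-2,0,0,0,0.064]
  ]
}}

```text
time_s: 24.0
tcp_pos: [0.4878, 0.2163, 0.2056]
ee_rot: [[0.012, -1.0, -0.001], [-1.0, -0.012, -0.0], [0.0, 0.001, -1.0]]
wrist_force: [0.5, -0.2, -0.1]
gripper_width: 0.16
gripper_force: 30.0
```

Emit:
{"method": "drive_tool", "body": {
  "rows": [
    [5,-11,0,0,0,0,0],
    [5,0,0,0,-0.07,0,0],
    [5,0,0,0,-0.07,0,0],
    [5,0,0,-20,0,0,0],
    [5,0,0,0,0,0,0]
  ]
}}

```text
time_s: 24.42
tcp_pos: [0.4777, 0.2169, 0.1829]
ee_rot: [[0.009, -1.0, -0.005], [-0.99, -0.008, -0.143], [0.143, 0.006, -0.99]]
wrist_force: [-0.7, -0.2, -1.9]
gripper_width: 0.159
gripper_force: 30.0
```

Emit:
{"method": "drive_tool", "body": {
  "rows": [
    [5,0,0,0,0,0,0],
    [5,0,0,0,0,0,0],
    [5,0,0,0,0,0,0]
  ]
}}

```text
time_s: 24.67
tcp_pos: [0.4801, 0.2173, 0.1869]
ee_rot: [[0.008, -1.0, 0.001], [-0.99, -0.008, -0.139], [0.139, -0.0, -0.99]]
wrist_force: [0.3, 0.3, -0.7]
gripper_width: 0.163
gripper_force: 30.0
```

```bash
python3 - <<'E'
from h import *
c=wrist(); s=c["s"]; print(s["tcp_pos"],s["ee_rot"],s["gripper_force"])
c=capture("scene"); cv2.imwrite("pics/s3.png",cv2.resize(c["frame"][90:240,340:540,::-1],None,fx=4,fy=4))
A=cloud(c)
T=A[(abs(A[:,0]-.4825)<.03)&(A[:,1]>.1)&(A[:,1]<.38)&(A[:,2]>.08)&(A[:,2]<.115)]
print("scene top z",[(round(float(y),2),round(float(np.percentile(q[:,2],90)),4)) for y in np.arange(.16,.27,.03) for q in [T[abs(T[:,1]-y)<.006]] if len(q)>3])
E
```

```text
[0.4801031  0.21728053 0.18694612] [[ 7.70944641e-03 -9.99969665e-01  1.11049555e-03]
 [-9.90327359e-01 -7.78895091e-03 -1.38531779e-01]
 [ 1.38536226e-01 -3.17507981e-05 -9.90357366e-01]] 29.999783306848258
scene top z [(0.16, 0.1078), (0.19, 0.1044), (0.22, 0.1119), (0.25, 0.0953)]
```

View pics/s3.png

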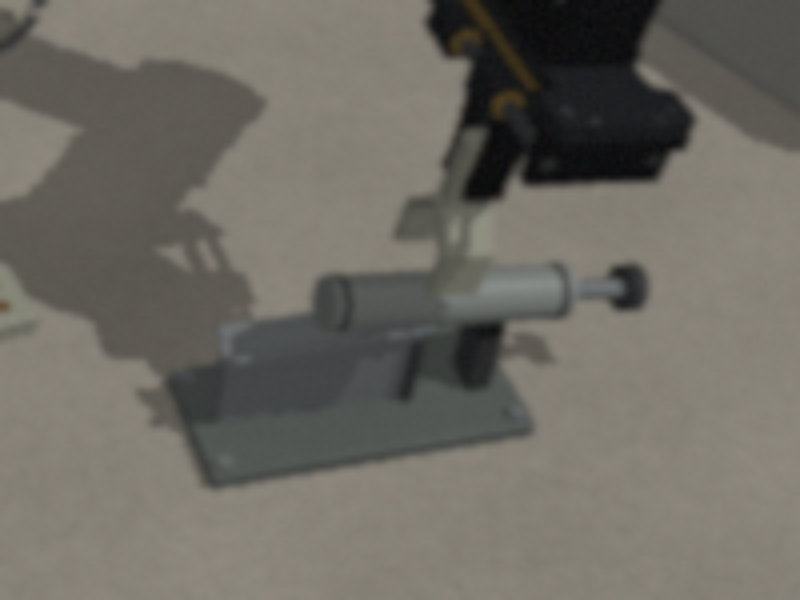

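The tube leans on its stop, and the saddle hovers aligned above the groove's end at (460,240) in the crop. Lowering it now.

Emit:
{"method": "drive_tool", "body": {
  "rows": [
    [5,0,0,-12,0,0,0],
    [5,0,0,-16,0,0,0],
    [5,0,0,-10,0,0,0],
    [5,0,0,-5,0,0,0],
    [5,0,0,0,0,0,0]
  ]
}}

```text
time_s: 25.18
tcp_pos: [0.4791, 0.2167, 0.1423]
ee_rot: [[0.008, -1.0, -0.002], [-0.99, -0.008, -0.141], [0.141, 0.003, -0.99]]
wrist_force: [0.4, -0.2, -0.3]
gripper_width: 0.154
gripper_force: 30.0
```

Emit:
{"method": "drive_tool", "body": {
  "rows": [
    [5,0,0,-1,0,0,0],
    [5,0,0,0,0,0,0],
    [5,0,0,0,0,0,0]
  ]
}}

```text
time_s: 25.43
tcp_pos: [0.4799, 0.2176, 0.1428]
ee_rot: [[0.009, -1.0, 0.001], [-0.99, -0.009, -0.139], [0.139, 0.0, -0.99]]
wrist_force: [0.6, 0.4, -0.5]
gripper_width: 0.161
gripper_force: 30.0
```

```bash
cat > f.py <<'E'
from h import *
F=[]
for i in range(8):
    capture("wrist"); s=sense(); F.append(np.r_[s["wrist_force"],s["moment"],s["tcp_pos"]])
print(np.mean(F,0).round(4))
E
python3 f.py
```

```text
[-0.0809 -0.0109 -0.4425  0.4164 -0.0308  0.0112  0.4796  0.2174  0.1425]
```

Emit:
{"method": "drive_tool", "body": {
  "rows": [
    [5,0,0,-0.8,0,0,0],
    [5,0,0,0,0,0,0],
    [5,0,0,0,0,0,0]
  ]
}}

```text
time_s: 26.08
tcp_pos: [0.4794, 0.2172, 0.1413]
ee_rot: [[0.009, -1.0, -0.0], [-0.99, -0.009, -0.14], [0.14, 0.001, -0.99]]
wrist_force: [-0.9, 0.2, -0.1]
gripper_width: 0.159
gripper_force: 30.0
```

```bash
python3 f.py
```

```text
[ 0.348  -0.2107 -0.5733  0.3791 -0.0735  0.0088  0.4795  0.2172  0.1413]
```

Emit:
{"method": "drive_tool", "body": {
  "rows": [
    [5,0,0,-0.8,0,0,0],
    [5,0,0,0,0,0,0],
    [5,0,0,0,0,0,0]
  ]
}}

```text
time_s: 26.73
tcp_pos: [0.4794, 0.2172, 0.1405]
ee_rot: [[0.009, -1.0, -0.0], [-0.99, -0.009, -0.14], [0.14, 0.001, -0.99]]
wrist_force: [-0.2, -0.2, -0.5]
gripper_width: 0.156
gripper_force: 30.0
```

```bash
python3 f.py
```

```text
[-0.4065 -0.1741 -0.76    0.3845 -0.0524  0.0067  0.4795  0.2172  0.1405]
```

Emit:
{"method": "drive_tool", "body": {
  "rows": [
    [5,0,0,-0.8,0,0,0],
    [5,0,0,0,0,0,0],
    [5,0,0,0,0,0,0]
  ]
}}

```text
time_s: 27.38
tcp_pos: [0.4794, 0.2172, 0.1397]
ee_rot: [[0.009, -1.0, -0.0], [-0.99, -0.009, -0.14], [0.14, 0.001, -0.99]]
wrist_force: [-0.3, -0.0, -1.3]
gripper_width: 0.156
gripper_force: 30.0
```

```bash
python3 f.py
```

```text
[-0.0374  0.1077 -0.627   0.3941 -0.0509 -0.0022  0.4795  0.2172  0.1398]
```

Emit:
{"method": "drive_tool", "body": {
  "rows": [
    [5,0,0,-0.7,0,0,0],
    [5,0,0,0,0,0,0],
    [5,0,0,0,0,0,0]
  ]
}}

```text
time_s: 28.03
tcp_pos: [0.4796, 0.2173, 0.1391]
ee_rot: [[0.009, -1.0, 0.0], [-0.99, -0.009, -0.139], [0.139, 0.001, -0.99]]
wrist_force: [0.2, 0.3, -0.8]
gripper_width: 0.157
gripper_force: 30.0
```

```bash
python3 f.py
```

```text
[ 0.2646 -0.1123 -0.4842  0.4239 -0.1629  0.016   0.4796  0.2173  0.1391]
```

Emit:
{"method": "drive_tool", "body": {
  "rows": [
    [5,0,0,-0.6,0,0,0],
    [5,0,0,0,0,0,0],
    [5,0,0,0,0,0,0]
  ]
}}

```text
time_s: 28.68
tcp_pos: [0.4797, 0.2173, 0.1388]
ee_rot: [[0.009, -1.0, 0.001], [-0.99, -0.009, -0.139], [0.139, 0.001, -0.99]]
wrist_force: [0.9, 0.1, 2.5]
gripper_width: 0.16
gripper_force: 30.0
```

```bash
python3 f.py
```

```text
[-2.0700e-02  9.9100e-02  3.5275e+00  1.8520e-01  1.6000e-03 -8.4000e-03
  4.7970e-01  2.1730e-01  1.3880e-01]
```

Seated, with 3.5 N upward force. Releasing and retreating along the tool axis.

Emit:
{"method": "drive_tool", "body": {
  "rows": [
    [20,0,0,0,0,0,0],
    [24,0,0,0,0,0,0],
    [30,0,0,0,0,0,0],
    [40,0,0,0,0,0,0],
    [45,0,0,0,0,0,0]
  ]
}}

```text
time_s: 29.5
tcp_pos: [0.4792, 0.2171, 0.1381]
ee_rot: [[0.009, -1.0, -0.001], [-0.99, -0.008, -0.14], [0.14, 0.002, -0.99]]
wrist_force: [-0.2, -0.3, -0.4]
gripper_width: 0.373
gripper_force: 0.0
```

Emit:
{"method": "drive_tool", "body": {
  "rows": [
    [45,0,0,0,0,0,0],
    [45,0,1.4,10,0,0,0],
    [45,0,2.8,20,0,0,0],
    [45,0,4.2,30,0,0,0],
    [45,0,4.9,35,0,0,0]
  ]
}}

```text
time_s: 29.92
tcp_pos: [0.4785, 0.2298, 0.2329]
ee_rot: [[0.009, -1.0, -0.004], [-0.99, -0.008, -0.142], [0.142, 0.005, -0.99]]
wrist_force: [1.8, 1.1, 0.8]
gripper_width: 0.449
gripper_force: 0.0
```

Emit:
{"method": "drive_tool", "body": {
  "rows": [
    [45,0,10,30,0,0,0],
    [45,0,35,0,0,0,0],
    [45,0,40,0,0,0,0],
    [45,0,30,0,0,0,0],
    [45,0,0,0,0,0,0]
  ]
}}

```text
time_s: 30.33
tcp_pos: [0.4795, 0.3502, 0.2625]
ee_rot: [[0.012, -1.0, 0.001], [-0.99, -0.012, -0.138], [0.138, 0.001, -0.99]]
wrist_force: [0.5, -1.1, -0.2]
gripper_width: 0.449
gripper_force: 0.0
```

```bash
python3 - <<'E'
from h import *
print(sense()["tcp_pos"])
for n in("scene","top"):
    c=capture(n); A=cloud(c)
    if n=="scene": cv2.imwrite("pics/s4.png",cv2.resize(c["frame"][90:240,340:540,::-1],None,fx=4,fy=4))
    P=A[(abs(A[:,0]-.4825)<.03)&(A[:,1]>.1)&(A[:,1]<.38)]
    t=P[(P[:,2]>.12)&(P[:,2]<.165)]; print(n,"tab",rect(t),np.percentile(t[:,2],[2,98]))
    T=P[(P[:,2]>.08)&(P[:,2]<.115)]
    print([(round(float(y),2),round(float(np.percentile(q[:,2],90)),4)) for y in (.16,.175,.25,.27) for q in [T[abs(T[:,1]-y)<.006]] if len(q)>3])
E
```

```text
[0.47952874 0.35021604 0.26253663]
scene tab (array([482.6, 216.6]), array([17.2, 30.3]), 0.84) [0.12078854 0.15458874]
[(0.16, 0.1082), (0.17, 0.1051), (0.25, 0.0955), (0.27, 0.0919)]
top tab (array([481.2, 214.6]), array([31.2, 15. ]), 88.04) [0.1216984  0.15716187]
[(0.16, 0.1082), (0.17, 0.107), (0.25, 0.0971), (0.27, 0.0943)]
```

View pics/s4.png

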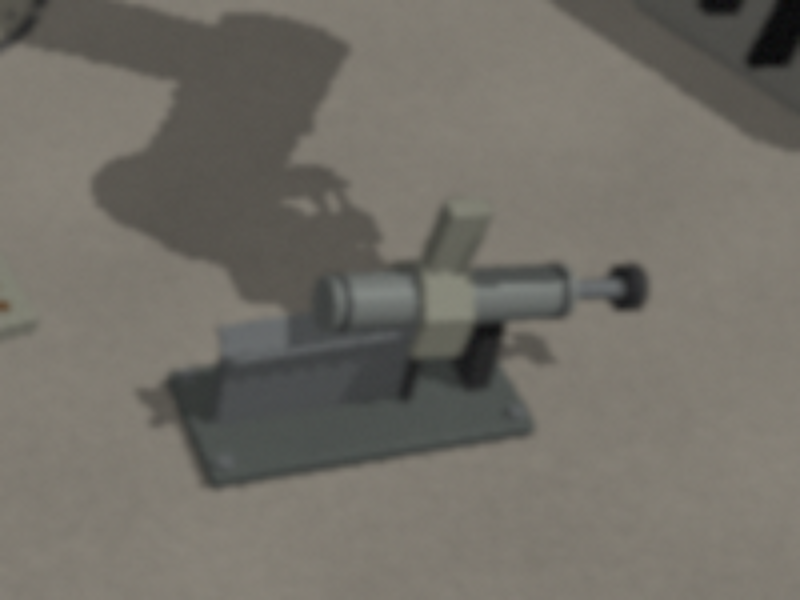

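The saddle sits astride the tube right above the end of the groove, the tube still leans on its stop, and the arm is clear. Handing in.

```bash
python3 -c "
from station import finish_job
print(finish_job())"
```

```text
the job is handed in; nothing more can be done
None
```

The job is handed in, with no result returned: the tube tipped at about 0.14 rad and leans on the rubber stop, the saddle is astride it within about 2 mm of the groove's end by camera, and nothing touched the jar, weight or vials.

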